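# Clear the mat, drop the oxygen trolley's kickstand and hold the trolley upright

### The job

First wipe all the loose enamel chips off the black mat into the steel catch pan with the scraper block - the chips are sharp, so let nothing but the scraper touch them - and lay the scraper aside on the counter, clear of mat and pan. Then flip the lying oxygen trolley's kickstand over centre until it snaps fully down, tip the trolley up by its handle so that it stands upright on the mat on its wheels and kickstand, and finish still gripping it: empty it is back-heavy and must be held for loading. Leave the other things on the counter where they are.

Things in the scene. Friction and masses are not known exactly. Their poses are not given: they have to be found in the camera images.
- mat: black rubber standing mat, fixed flat on the counter, 260 mm along its x, 280 mm along its y, 4 mm thick; origin at the centre of its underside, z up
- pan: shallow sheet-steel catch pan, fixed, butted against the mat's +y edge and wholly open on that side; 180 mm (x) x 110 mm (y), floor 2 mm thick, walls 1.5 mm thick and 22 mm high (rims to 24 mm) on the other three sides; origin at the centre of its underside, axes parallel to the mat's; a 30 x 20 mm hanging tab at rim height behind its +y wall
- chip0: loose chip of cream enamel, irregular, 20 to 25 mm across, 6 mm thick, about 11 g, lying flat on the +y half of the mat; origin at the centre of its underside
- chip1: loose chip of cream enamel, irregular, 20 to 25 mm across, 6 mm thick, about 11 g, lying flat on the +y half of the mat; origin at the centre of its underside
- chip2: loose chip of cream enamel, irregular, 20 to 25 mm across, 6 mm thick, about 11 g, lying flat on the +y half of the mat; origin at the centre of its underside
- chip3: loose chip of cream enamel, irregular, 20 to 25 mm across, 6 mm thick, about 11 g, lying flat on the +y half of the mat; origin at the centre of its underside
- scraper: scraper block standing on the counter: a grey bar 120 mm along its x, 34 mm along its y, 20 mm high, with a rubber underside (30 mm deep), and in its middle an upright wooden grip 30 mm (x) x 26 mm (y) that rises to 65 mm; origin at the centre of its underside, z up; 0.13 kg
- scraper_grip (a point): middle of the scraper's wooden grip, on its centre line, 45 mm above the scraper's underside
- trolley: empty two-wheeled oxygen trolley, 0.96 kg. Origin: middle of the axle; z runs up the frame to the handle, x to its front (toe plate side), y along the axle. Begins lying on its back: wheels on the mat, z level towards the mat's -y, x up. Standing, z is straight up and it rests on tyres and kickstand bar; let go, it falls backwards (to its -x)
- trolley_handle (a point): middle of the trolley's handle: rubber-sleeved round crossbar 20 mm thick, 66 mm long along the trolley's y, at x = -20, z = 250 mm of the trolley; free all round between two tubes (clear gap 75 mm) that run down from it at x = -20, y = +-45 mm, with skids behind them to x = -54 mm at z = 118 to 182 mm, and cradle horns in front to x = 55 mm at z = 120 mm
- trolley_wheel (a point): middle of the wheel on the trolley's +y side, at y = 75 mm (the other is at y = -75 mm); black tyres, radius 50 mm, 22 mm wide, braked: they do not turn in the frame, so the trolley rolls forward on them (50 mm per rad) as it is tipped up
- kickstand_pivot (a point): middle of the kickstand's hinge line, at x = 110 mm, z = 29.5 mm of the trolley (front edge of the toe plate); the line is parallel to the trolley's y
- kickstand_bar (a point): middle of the kickstand's crossbar, which is also its foot: round, 14 mm thick over a 70 mm rubber sleeve, parallel to the trolley's y, 75 mm from the hinge line; the two legs are at y = +-67 mm. A hard level push on it can tip the lying trolley up
- kickstand (a joint): angle of the U-shaped kickstand (rad): 0 = folded, bar straight up the frame from the hinge (trolley's +z); 1.57 = bar straight out to the front (+x); 3.40 = fully down on its stop, bar below the toe plate, 15 degrees past straight down towards the axle. A spring pulls it to 0 below 1.6 and to 3.40 above; turning it over takes 1 to 2 N at the bar
- torch: black bakelite torch, 60 mm head, 158 mm tall, standing on its lens; leave it where it is; origin at the centre of its underside
- tin: dented aluminium instrument tin, 88 x 193 x 40 mm; leave it where it is; origin at the centre of its underside
- chestpiece: chrome stethoscope chestpiece, 45 mm across, 28 mm high, with a 36 mm stem; leave it where it is; origin at the centre of its underside
- gallipot: white enamel gallipot (small open cup), 72 mm across, 45 mm high; leave it where it is; origin at the centre of its underside
- bottle: empty green glass medicine bottle, 58 mm across, 150 mm tall, standing; leave it where it is; origin at the centre of its underside
- gauze_box: white carton of dressings, 70 x 110 x 50 mm; leave it where it is; origin at the centre of its underside

How it is judged (in metres and radians):
On the way, in this order (a step that is already met when the one before it is completed fails the run):
1. all four chips are in the catch pan (x of chip0 in the frame of pan between -0.088 and 0.088 m and y of chip0 in the frame of pan between -0.05 and 0.055 m and z of each of chip0, chip1, chip2, chip3 in the frame of pan below 0.02 m and x of chip1 in the frame of pan between -0.088 and 0.088 m and y of chip1 in the frame of pan between -0.05 and 0.055 m and x of chip2 in the frame of pan between -0.088 and 0.088 m and y of chip2 in the frame of pan between -0.05 and 0.055 m and x of chip3 in the frame of pan between -0.088 and 0.088 m and y of chip3 in the frame of pan between -0.05 and 0.055 m), for 0.2 s.
2. the kickstand is fully down (value of joint kickstand above 3.25 rad), for 0.3 s.
At the end, for the whole second after the job is handed in: Chips in the pan; kickstand past 3.25 rad; trolley still, within 0.09 rad of upright, tyres on the mat (axle 50-58 mm up, 55 mm of its centre line), kickstand bar down on it (middle under 14.5 mm), gripped over 1.5 N, clear of scraper and pan; scraper still, on the counter off mat and pan (all of step 1 and value of joint kickstand above 3.25 rad and angle between trolley's own z axis and vertical below 0.09 rad and height (world z) of trolley between 0.05 and 0.058 m and height (world z) of kickstand_bar below 0.0145 m and x of trolley in the frame of mat between -0.055 and 0.055 m and y of trolley in the frame of mat between -0.14 and 0.05 m and y of kickstand_bar in the frame of mat below 0.135 m and contact force between the fingers and trolley above 1.5 N and linear speed of each of trolley, scraper below 0.02 m/s and contact force between trolley and mat above 1 N and not (x of scraper in the frame of mat between -0.145 and 0.145 m and y of scraper in the frame of mat between -0.155 and 0.155 m) and not (x of scraper in the frame of pan between -0.105 and 0.105 m and y of scraper in the frame of pan between -0.07 and 0.07 m) and height (world z) of scraper below 0.03 m and contact force between trolley and scraper below 0.1 N and contact force between trolley and pan below 0.1 N); the arm keeps its last pose, push and grip.
It fails at once if the fingers touch a loose chip (only the scraper may) (contact force between the fingers and chip0 above 0.3 N or contact force between the fingers and chip1 above 0.3 N or contact force between the fingers and chip2 above 0.3 N or contact force between the fingers and chip3 above 0.3 N).
It fails at once if one of the six other things on the counter is shifted by more than 30 mm or knocked over (distance of any of torch, tin, chestpiece, gallipot, bottle, gauze_box from where it was at the start of the episode above 0.03 m or angle between any of torch, tin, chestpiece, gallipot, bottle, gauze_box's own z axis and vertical above 0.5 rad).
It also fails if it takes over 72 s, if anything falls off the work surface, if the arm or the gripper's body presses on something with over 40 N, if the wrist force passes 120 N, or if a joint passes its speed limit or range.

### The arm

A 6-joint arm with a two-finger parallel gripper is mounted at the origin on the work surface. World frame = base frame: x ahead of the robot, y to its left, z up, the work surface at z = 0. Lengths are in m, angles in degrees, forces in N, time in s.
With the tool pointing down it reaches from about 0.3 to 0.85 m from the base axis. Payload 4.2 kg.
Tool frame: the origin (TCP) lies between the finger pads; the fingertips stand 11 mm ahead of it and the grasp point (between the pads) lies 8 mm behind it (bot.tip_extent is the z of the fingertips in the tool frame, in m); z points along the fingers, y is the direction in which the jaws open and shut (so a half turn about z gives the same grasp; the last joint's range is limited). The gripper opens to 91 mm and grips with 3 to 60 N. Pads are 32 mm wide; open, the fingers measure 118 mm over their backs; the gripper's body (76 mm by 178 mm) begins 60 mm behind the grasp point.
Start: joints at [-75.802, 18.312, 89.639, -0, 72.044, -1.146], TCP at [0.152, -0.555, 0.225] pointing down, gripper open.
Joint ranges: [-177.97, 177.97], [-48.28, 115.42], [12.27, 149.76], [-77.06, 257.06], [2.81, 150.46], [-146.56, 146.56]. Speed limits (degrees/s): [147.25, 147.25, 180, 180, 180, 180].

### API

Orientations are given as [roll, pitch, yaw] about the fixed x, y, z axes, in that order (R = Rz(yaw) Ry(pitch) Rx(roll)).
In Python, from bench import bot, optics gives the robot as it stands. Calls block until the motion is done:
- bot.move_ptp(position, orientation): joint-space move of the TCP to a pose.
- bot.line_to(position, attitude=None, max_speed=0.15, threshold=None): straight line of the TCP; attitude=None keeps the orientation; max_speed is the mean speed in m/s. With threshold (N) it stops when the force on the tool has changed by that much, and returns True; else False.
- bot.goto_joints(angles): joint-space move.
- bot.gripper_open() and bot.clamp(newtons=None): open the fingers fully, or close them until they stop; newtons is the grip in N (None keeps the last).
- bot.hold(seconds).
- bot.solve_ik(position, orientation): joint angles nearest the present ones, or None.
- bot.sense(): the state.
- optics.grab_frame(name): name is "side" or "top"; returns a dict with "color" (480x640x3 uint8, blue, green, red), "K" (3x3 intrinsics, pixels), "k1" (the pictures are not rectified: a ray, as slopes to the right and down, at radius r is drawn at 1 + k1 r^2 times it, then the intrinsics apply), "rvec" (rotation vector, rad) and "tvec" (3), from world to camera coordinates, as OpenCV has them. Camera axes: x right, y down, z forward; pixel columns grow to the right and rows downward; lengths in m; the calibration is good to about 2 mm. A picture is of the moment at which its call begins. There is no depth.
A pose or a line that the arm cannot do raises bot.IKError and nothing moves.
- bot.job_done(): hands the job in, once; it reports no verdict.
The state is a dict: "time": time; "joint_pos": joint angles; "joint_velocities": joint speeds; "tau": joint torques, N m; "eef_pos": TCP position; "ee_rot": TCP orientation; "force": force on the tool from outside, world axes, zero at the start; "ft_torque": the same for the moment, N m; "opening": finger opening in m.
Only numpy, scipy, OpenCV 4.12 (cv2) and the standard library are available. Lean on these libraries where they do the work, as an engineer would, in place of code of your own. Each camera call takes 0.05 s, during which the arm holds its last target.

## Working session

There is one attempt and no reset: what is moved stays moved. The work goes in short steps, each a Python script; the robot and the scene stay as the last script left them, time stands still between calls to the robot, and variables do not carry over. Pictures are saved under pics/ and viewed, and the job is handed in when it is done.

```bash
ls; mkdir -p pics; python3 - <<'E'
from bench import bot, optics
import cv2
for n in("side","top"):
    f=optics.grab_frame(n); cv2.imwrite(f"pics/{n}0.png",f["color"]); print(n,f["K"],f["k1"],f["rvec"],f["tvec"])
s=bot.sense();print(s["time"],s["eef_pos"],s["ee_rot"],s["opening"],bot.tip_extent)
E
```

```text
pics
side [[548.60034989   0.         321.36427313]
 [  0.         548.60034989 234.49689762]
 [  0.           0.           1.        ]] -0.10526484674272557 [ 0.29673334 -2.82596353  1.12342311] [0.56563052 0.13168044 1.35479454]
top [[490.77257136   0.         322.67453477]
 [  0.         490.77257136 241.09763555]
 [  0.           0.           1.        ]] 0.04367490632760367 [ 2.11663696 -2.15783801  0.16808194] [0.0387541  0.58461097 0.91848907]
0.1 [ 0.15207301 -0.55409427  0.22420382] [-1.79909859e+02 -1.54393875e-03  1.53469355e+01] 0.0913041401149241 0.011
```

View pics/side0.png

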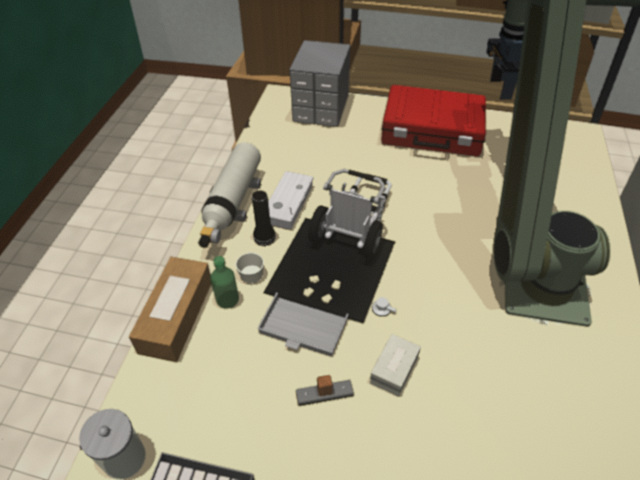

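View pics/top0.png

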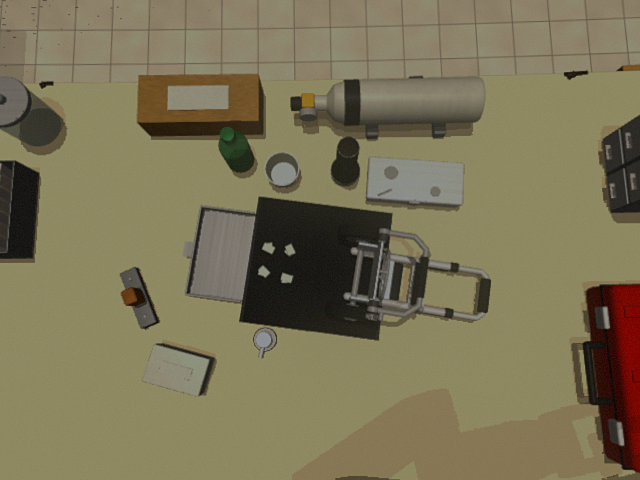

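```bash
cat > h.py <<'E'
import numpy as np, cv2, json
from scipy.spatial.transform import Rotation as R
CAL={"side":(548.60034989,321.36427313,234.49689762,-0.10526484674272557,[0.29673334,-2.82596353,1.12342311],[0.56563052,0.13168044,1.35479454]),
"top":(490.77257136,322.67453477,241.09763555,0.04367490632760367,[2.11663696,-2.15783801,0.16808194],[0.0387541,0.58461097,0.91848907])}
def KD(n):
    f,cx,cy,k,r,t=CAL[n]
    return np.array([[f,0,cx],[0,f,cy],[0,0,1]]),np.array([k,0,0,0,0.]),np.array(r),np.array(t)
def proj(n,P):
    K,D,r,t=KD(n); return cv2.projectPoints(np.array(P,float).reshape(-1,1,3),r,t,K,D)[0].reshape(-1,2)
def ray(n,uv):
    K,D,r,t=KD(n); p=cv2.undistortPoints(np.array(uv,float).reshape(-1,1,2),K,D).reshape(-1,2)
    Rm=R.from_rotvec(r).as_matrix(); return -Rm.T@t, np.c_[p,np.ones(len(p))]@Rm
def onz(n,uv,z):
    c,d=ray(n,uv); return c+d*((np.asarray(z)-c[2])/d[:,2])[:,None]
def crop(img,x0,y0,w,h,s,fn):
    cv2.imwrite(fn,cv2.resize(img[y0:y0+h,x0:x0+w],None,fx=s,fy=s,interpolation=cv2.INTER_CUBIC))
E
python3 - <<'E'
from h import *
t=cv2.imread('pics/top0.png'); s=cv2.imread('pics/side0.png')
crop(t,180,185,220,165,3.6,'pics/t_a.png')
crop(t,335,215,165,120,4.8,'pics/t_b.png')
crop(t,100,250,120,90,6,'pics/t_c.png')
crop(s,290,155,120,110,5,'pics/s_a.png')
crop(s,255,215,145,145,4,'pics/s_b.png')
E
```

```text
(no output)
```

View pics/t_a.png

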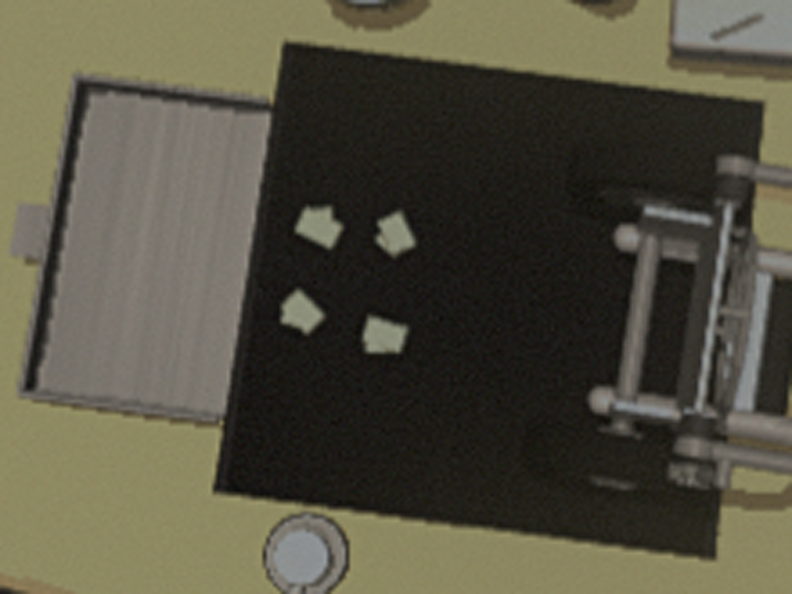

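View pics/t_b.png

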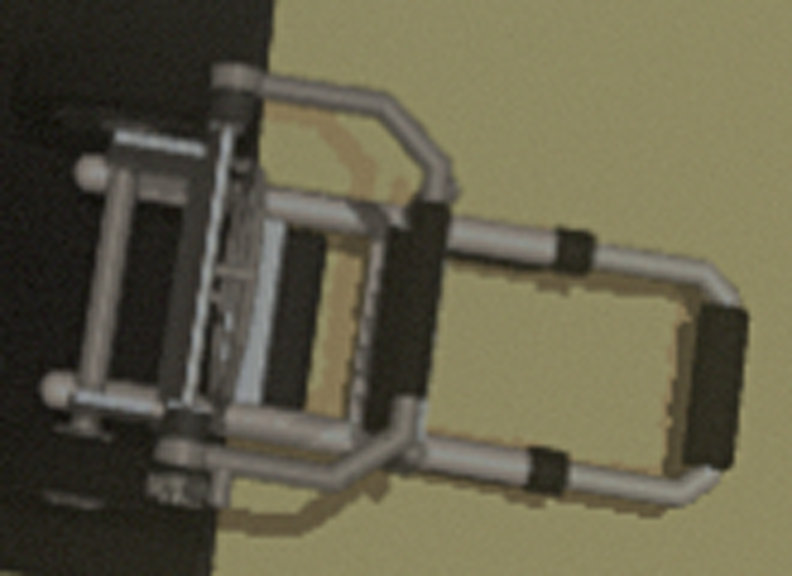

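View pics/t_c.png

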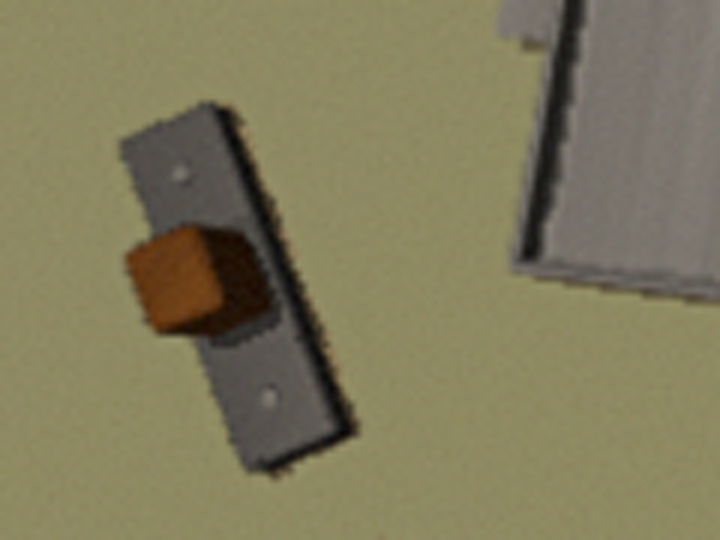

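View pics/s_a.png

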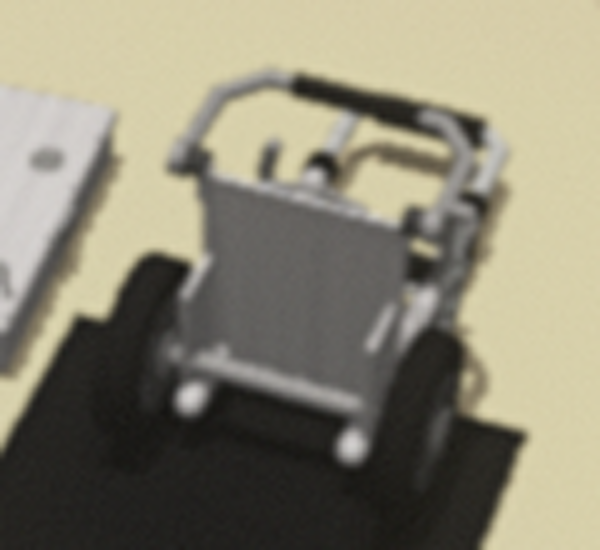

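View pics/s_b.png

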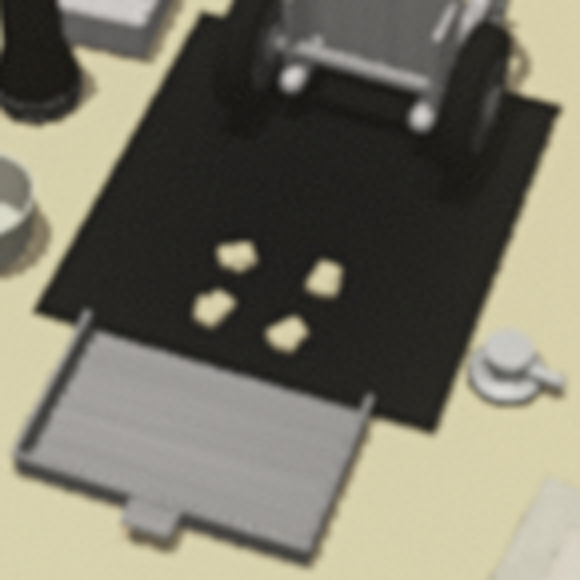

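```bash
python3 - <<'E'
from h import *
np.set_printoptions(precision=4,suppress=True)
def c(l,x0,y0,s): return np.array(l)/s+[x0,y0]
m=onz('top',c([(285,43),(763,103),(714,557),(215,492)],180,185,3.6),.004);print('mat',m,m.mean(0))
for i in range(4): print(np.linalg.norm(m[i]-m[(i+1)%4]), np.degrees(np.arctan2(*(m[(i+1)%4]-m[i])[[1,0]])))
ms=onz('side',c([(205,12),(560,107),(435,432),(36,311)],255,215,4),.004);print('mat side',ms,ms.mean(0))
for i in range(4): print(np.linalg.norm(ms[i]-ms[(i+1)%4]), np.degrees(np.arctan2(*(ms[(i+1)%4]-ms[i])[[1,0]])))
p=onz('top',c([(78,75),(22,398),(272,100),(220,422)],180,185,3.6),.024);print('pan',p)
ch=onz('top',c([(319,227),(396,234),(302,312),(385,336)],180,185,3.6),.010);print('chips',ch)
chs=onz('side',c([(238,256),(325,278),(214,308),(288,335)],255,215,4),.010);print('chips',chs)
s=onz('top',c([(120,142),(210,101),(350,428),(255,470)],100,250,6),.02);print('scr',s,s.mean(0))
for i in range(4): print(np.linalg.norm(s[i]-s[(i+1)%4]), np.degrees(np.arctan2(*(s[(i+1)%4]-s[i])[[1,0]])))
print('scr screws',onz('top',c([(181,174),(269,398)],100,250,6),.02))
print('grip top',onz('top',c([(174,280)],100,250,6),.065))
hd=onz('top',c([(718,388),(722,308),(712,468)],335,215,4.8),[.034,.034,.034]);print('handle',hd)
kb=onz('top',c([(405,320),(430,203),(385,425)],335,215,4.8),.164);print('bar',kb)
E
```

```text
mat [[ 0.6879  0.1581  0.004 ]
 [ 0.6469 -0.117   0.004 ]
 [ 0.3917 -0.0792  0.004 ]
 [ 0.4323  0.1964  0.004 ]] [0.5397 0.0396 0.004 ]
0.27806046199822176 -98.4685008964497
0.2580387926438466 171.5860262448262
0.27856151386414146 81.61481508475116
0.25844386857146795 -8.525074766211393
mat side [[ 0.6457 -0.1116  0.004 ]
 [ 0.3934 -0.0724  0.004 ]
 [ 0.4336  0.2007  0.004 ]
 [ 0.6878  0.163   0.004 ]] [0.5401 0.0449 0.004 ]
0.25530406535676636 171.15715189517502
0.2760090029211475 81.62907118391509
0.25699861246453876 -8.429099458709866
0.2778560993375768 -98.72211634932741
pan [[0.6663 0.2721 0.024 ]
 [0.4854 0.2989 0.024 ]
 [0.6498 0.1627 0.024 ]
 [0.47   0.1906 0.024 ]]
chips [[0.579  0.1379 0.01  ]
 [0.5741 0.0944 0.01  ]
 [0.5309 0.1475 0.01  ]
 [0.5165 0.101  0.01  ]]
chips [[0.5745 0.0999 0.01  ]
 [0.5181 0.1059 0.01  ]
 [0.58   0.1426 0.01  ]
 [0.5315 0.1534 0.01  ]]
scr [[0.5318 0.4318 0.02  ]
 [0.5449 0.4029 0.02  ]
 [0.4365 0.3528 0.02  ]
 [0.4238 0.3829 0.02  ]] [0.4842 0.3926 0.02  ]
0.03170585104419099 -65.72019280186082
0.11939635051893 -155.18587651612768
0.03274830252676023 112.92735176445416
0.11861824050444708 24.318495440715974
scr screws [[0.5208 0.4113 0.02  ]
 [0.4468 0.3794 0.02  ]]
grip top [[0.4834 0.3943 0.065 ]]
handle [[ 0.4733 -0.2854  0.034 ]
 [ 0.5056 -0.2894  0.034 ]
 [ 0.4413 -0.2806  0.034 ]]
bar [[ 0.4935 -0.1354  0.164 ]
 [ 0.5349 -0.1464  0.164 ]
 [ 0.4568 -0.1265  0.164 ]]
```

```bash
python3 - <<'E'
from h import *
from bench import bot,optics
np.set_printoptions(precision=4,suppress=True)
bot.move_ptp([.484,.394,.22],[180,0,114.2])
s=bot.sense();print(s["time"],s["eef_pos"],s["ee_rot"],s["joint_pos"])
for n in("side","top"):
    f=optics.grab_frame(n)["color"]; cv2.imwrite(f"pics/{n}1.png",f)
    Rm=R.from_euler('xyz',s["ee_rot"],degrees=True).as_matrix()
    P=[np.array(s["eef_pos"])+Rm@np.array(v) for v in ([0,.0456,.011],[0,-.0456,.011],[0,.059,.011],[0,-.059,.011])]
    uv=proj(n,P);print(n,uv)
    g=f.copy()
    c=uv.mean(0).astype(int)-[70,52]
    G=cv2.resize(g[c[1]:c[1]+105,c[0]:c[0]+140],None,fx=5,fy=5,interpolation=cv2.INTER_CUBIC)
    for u in uv: cv2.circle(G,tuple(((u-c+.5)*5).astype(int)),3,(0,0,255),-1)
    cv2.imwrite(f"pics/{n}1c.png",G)
E
```

```text
3.6 [0.4845 0.3934 0.22  ] [179.9949   0.0115 114.1367] [38.0256 22.9307 83.284  -0.0129 73.7832 13.8925]
side [[301.1529 344.9242]
 [349.2582 335.9979]
 [293.9927 346.2374]
 [356.2267 334.6898]]
top [[ 83.4746 266.0724]
 [104.2102 318.0276]
 [ 80.4614 258.5792]
 [107.2931 325.8113]]
```

View pics/side1c.png

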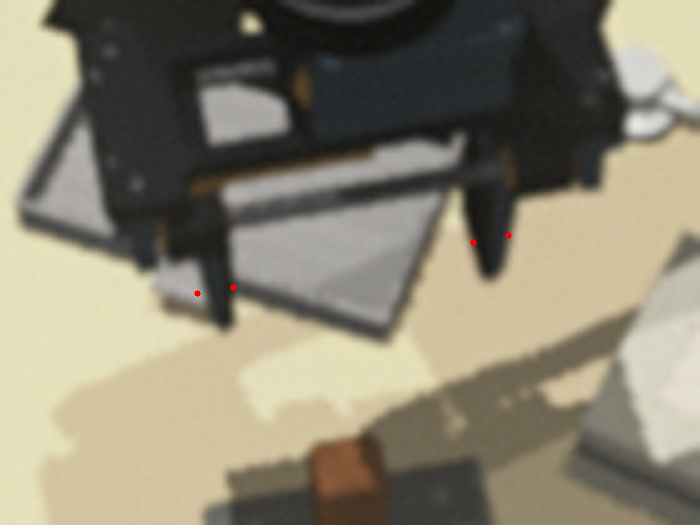

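View pics/top1c.png

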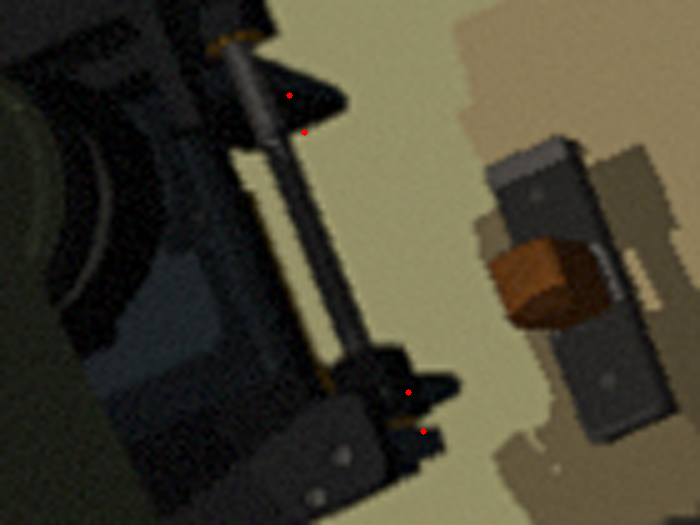

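```bash
python3 - <<'E'
from h import *
from bench import bot,optics
np.set_printoptions(precision=4,suppress=True)
bot.line_to([.484,.395,.040],max_speed=.2)
print(bot.sense()["eef_pos"],bot.sense()["force"])
bot.clamp(40)
s=bot.sense();print(s["time"],s["eef_pos"],s["opening"],s["force"])
bot.line_to([.484,.395,.10],max_speed=.15)
s=bot.sense();print(s["time"],s["eef_pos"],s["opening"],s["force"],s["joint_pos"])
for n in("side","top"):
    f=optics.grab_frame(n)["color"]; cv2.imwrite(f"pics/{n}2.png",f)
f=cv2.imread('pics/side2.png');crop(f,240,280,180,130,4,'pics/s2c.png')
f=cv2.imread('pics/top2.png');crop(f,40,200,180,130,4,'pics/t2c.png')
E
```

```text
[0.4848 0.3956 0.0411] [-0.5456 -0.14    0.287 ]
5.7083 [0.4841 0.3951 0.04  ] 0.030000314985586838 [0.9432 0.1512 0.0695]
6.2583 [0.4835 0.3946 0.0994] 0.02998191404200385 [ 0.2922  0.8074 -2.0345] [38.1634 28.2946 92.8573 -0.0008 58.9159 13.9656]
```

View pics/s2c.png

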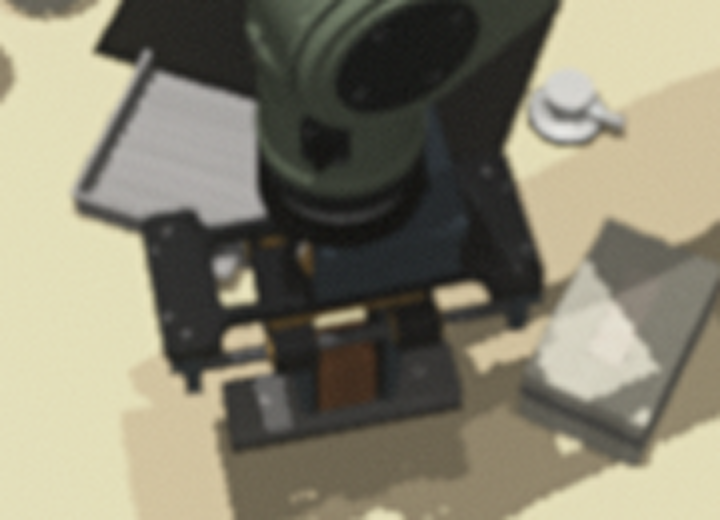

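View pics/t2c.png

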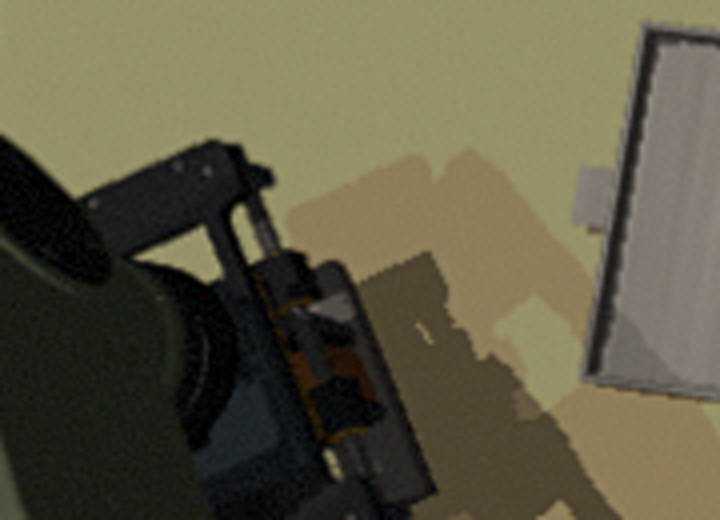

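```bash
cat >> h.py <<'E'
C=np.array([.540,.042]); A=np.radians(-8.45)
EX=np.array([np.cos(A),np.sin(A)]);EY=np.array([-np.sin(A),np.cos(A)])
def W(x,y,z): p=C+x*EX+y*EY; return [p[0],p[1],z]
def M(p): d=np.asarray(p)[:2]-C; return np.array([d@EX,d@EY])
def tri(a,b):
    c1,d1=ray('top',[a]);c2,d2=ray('side',[b]);d1=d1[0];d2=d2[0]
    t=np.linalg.lstsq(np.c_[d1,-d2],c2-c1,rcond=None)[0]
    p,q=c1+t[0]*d1,c2+t[1]*d2; return (p+q)/2,np.linalg.norm(p-q)
E
python3 - <<'E'
from h import *
np.set_printoptions(precision=4,suppress=True)
for a,b in [((350.6,250.4),(328,235)),((345.4,296),(360,244.6)),((383,235),(327,186.5)),((373,308),(375,199))]:
    p,e=tri(a,b);print(p,e,M(p))
for a in [(555.,0)]: pass
hd=[.4733,-.2834];print('handle mat',M(hd)); print('bar',M([.4935,-.1334]),M([.4958,-.1345]))
# predicted side projections
ax=M(hd)+[0,.25]
print('axle',ax)
for nm,v in dict(handle=(ax[0],ax[1]-.25,.034),bar=(ax[0],ax[1]-.1045,.164),piv=(ax[0],ax[1]-.0295,.164),wheelL=(ax[0]-.075,ax[1],.054),wheelR=(ax[0]+.075,ax[1],.054)).items():
    print(nm,proj('side',W(*v))[0],proj('top',W(*v))[0])
E
```

```text
[ 0.5666 -0.0273  0.0397] 0.0001678294854365743 [ 0.0365 -0.0646]
[ 0.4787 -0.0148  0.0354] 0.0022103669202528475 [-0.0523 -0.0652]
[ 0.5774 -0.0771  0.1624] 0.0041344865799662145 [ 0.0545 -0.1123]
[ 0.4527 -0.0551  0.1634] 0.004193661704383449 [-0.0721 -0.1089]
handle mat [-0.0182 -0.3317]
bar [-0.0202 -0.1803] [-0.0178 -0.1811]
axle [-0.0182 -0.0817]
handle [377.2515 178.3731] [483.5494 295.8467]
bar [364.3345 174.7031] [421.7381 280.9001]
piv [355.2185 193.2009] [377.7363 275.2189]
wheelL [377.9792 239.3375] [351.7925 317.5185]
wheelR [322.9188 224.8489] [360.9032 240.287 ]
```

```bash
python3 - <<'E'
from h import *
from bench import bot,optics
np.set_printoptions(precision=4,suppress=True)
o=[180,0,81.55]
bot.move_ptp(W(-.004,.012,.13),o)
s=bot.sense();print(s["time"],s["eef_pos"],s["joint_pos"])
bot.line_to(W(-.004,.012,.060),max_speed=.2)
r=bot.line_to(W(-.004,.012,.040),max_speed=.03,threshold=4)
s=bot.sense();print(r,s["time"],s["eef_pos"],s["force"],s["ee_rot"])
for n in("side","top"):
    f=optics.grab_frame(n)["color"]; cv2.imwrite(f"pics/{n}3.png",f)
f=cv2.imread('pics/side3.png');crop(f,240,180,180,130,4,'pics/s3c.png')
f=cv2.imread('pics/top3.png');crop(f,180,180,180,130,4,'pics/t3c.png')
E
```

```text
7.6583 [0.5379 0.0554 0.1298] [  4.6386  19.8068 102.2342   0.035   57.9588  13.0118]
True 8.7083 [0.5379 0.0544 0.0438] [-0.6662  0.1893  2.675 ] [179.9875  -0.0099  81.5265]
```

View pics/s3c.png

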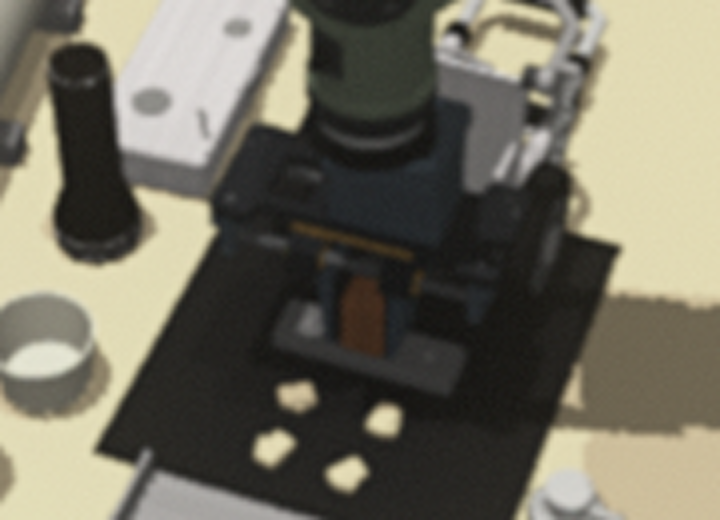

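View pics/t3c.png

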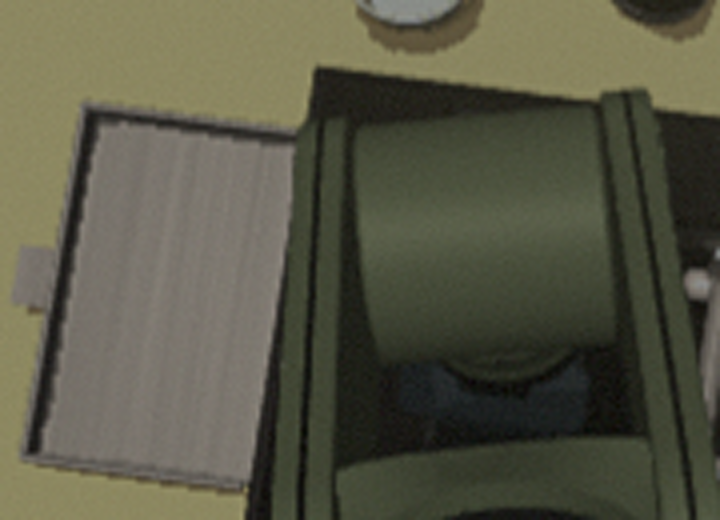

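```bash
python3 - <<'E'
from h import *
from bench import bot,optics
np.set_printoptions(precision=4,suppress=True)
bot.line_to(W(-.004,.012,.0443),max_speed=.05)
bot.line_to(W(-.004,.10,.0443),max_speed=.05)
s=bot.sense();print(s["time"],s["eef_pos"],s["force"])
bot.line_to(W(-.004,.158,.0443),max_speed=.05)
s=bot.sense();print(s["time"],s["eef_pos"],s["force"],s["ee_rot"])
f=optics.grab_frame("side")["color"]; cv2.imwrite("pics/side4.png",f)
crop(f,240,220,180,150,4,'pics/s4c.png')
E
```

```text
10.9667 [0.5507 0.1413 0.0443] [-0.5244  0.911  -2.7283]
12.275 [0.5592 0.1987 0.0443] [-0.9311  0.7199 -1.7831] [-179.9151    0.0205   81.5322]
```

View pics/s4c.png

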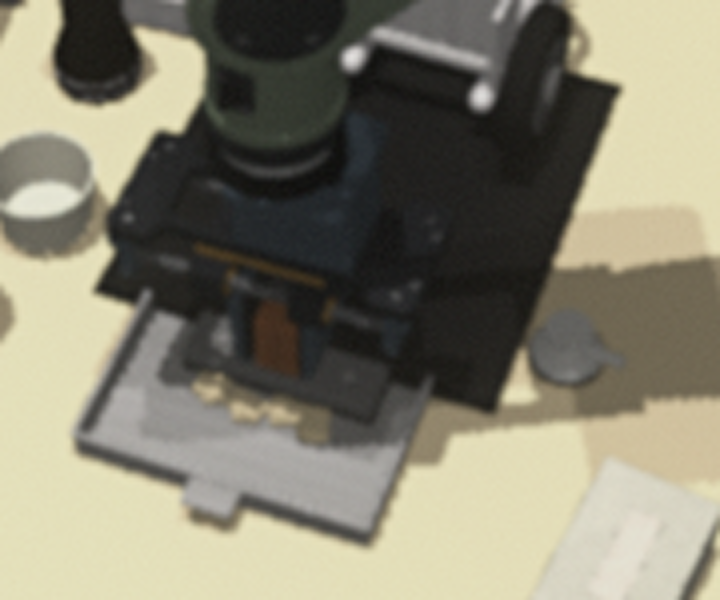

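```bash
python3 - <<'E'
from h import *
from bench import bot,optics
bot.line_to(W(-.004,.158,.12),max_speed=.12)
f=optics.grab_frame("side")["color"]; cv2.imwrite("pics/side5.png",f)
crop(f,240,220,180,150,4,'pics/s5c.png')
bot.move_ptp([.484,.395,.10],[180,0,114.2])
f=optics.grab_frame("top")["color"]; cv2.imwrite("pics/top5.png",f)
crop(f,150,180,180,150,4,'pics/t5c.png');print(bot.sense()['time'])
E
```

```text
14.0583
```

View pics/s5c.png

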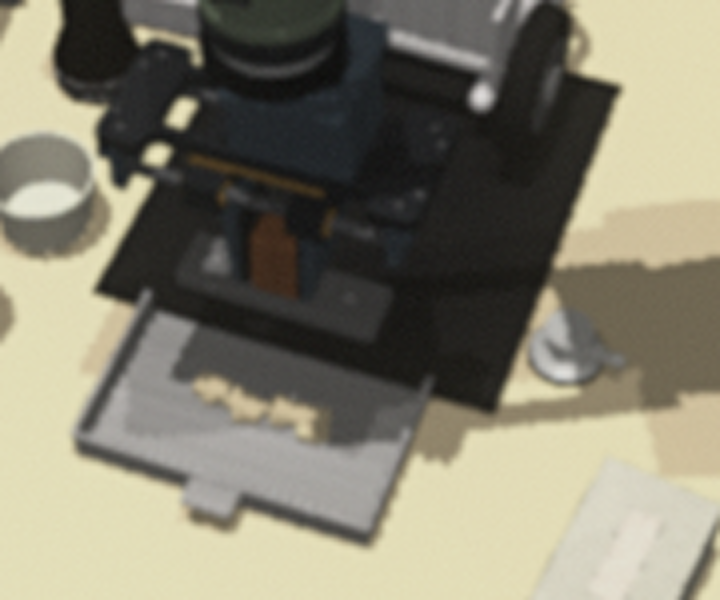

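View pics/t5c.png

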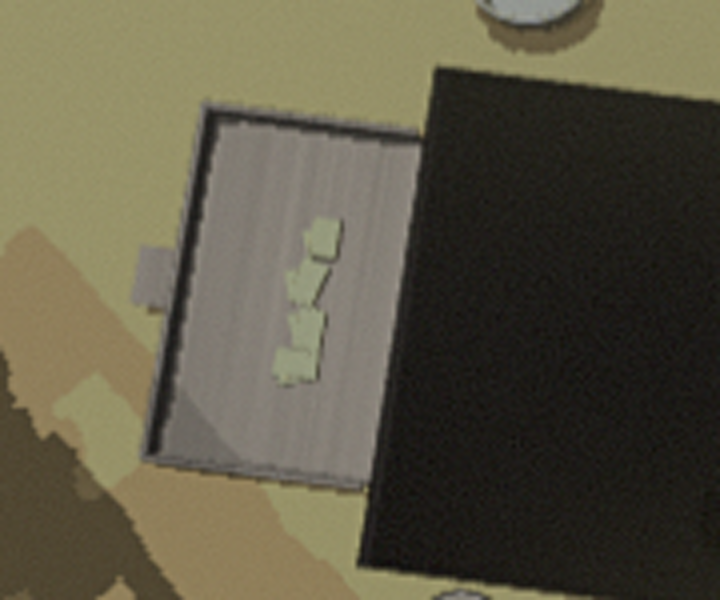

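```bash
python3 - <<'E'
from h import *
from bench import bot,optics
np.set_printoptions(precision=4,suppress=True)
r=bot.line_to([.484,.395,.037],max_speed=.08,threshold=4)
s=bot.sense();print(r,s["eef_pos"])
bot.gripper_open()
bot.line_to([.484,.395,.22],max_speed=.2)
b=W(-.018,-.184,.25)
bot.move_ptp(b,[180,0,-9.6])
s=bot.sense();print(s["time"],s["eef_pos"],s["joint_pos"])
for n in("side","top"):
    f=optics.grab_frame(n)["color"]; cv2.imwrite(f"pics/{n}6.png",f)
    print(proj(n,[W(-.018,-.184,.164)]))
f=cv2.imread('pics/side6.png');crop(f,290,100,180,150,4,'pics/s6c.png')
f=cv2.imread('pics/top6.png');crop(f,340,200,180,150,4,'pics/t6c.png')
E
```

```text
True [0.4833 0.394  0.0395]
18.775 [ 0.4954 -0.1367  0.2499] [-16.7222  11.8997  94.9271   0.0175  73.1824  82.8049]
[[364.0206 175.2055]]
[[420.4694 280.6416]]
```

View pics/s6c.png

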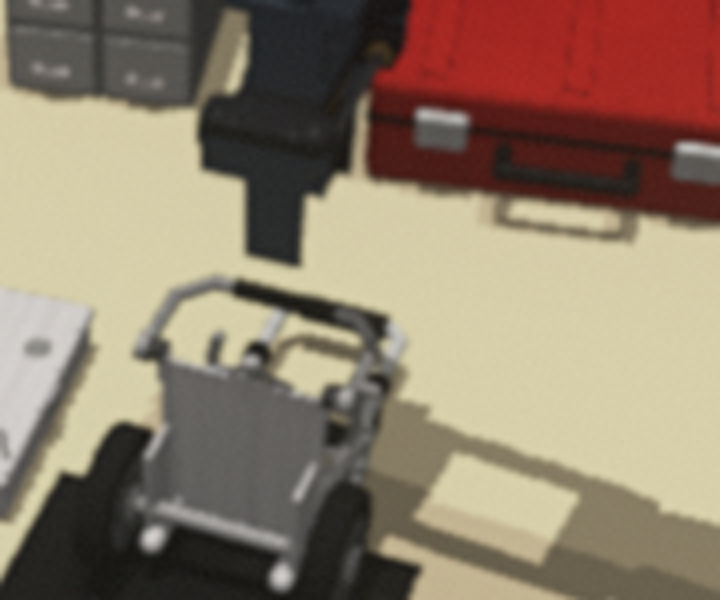

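View pics/top6.png

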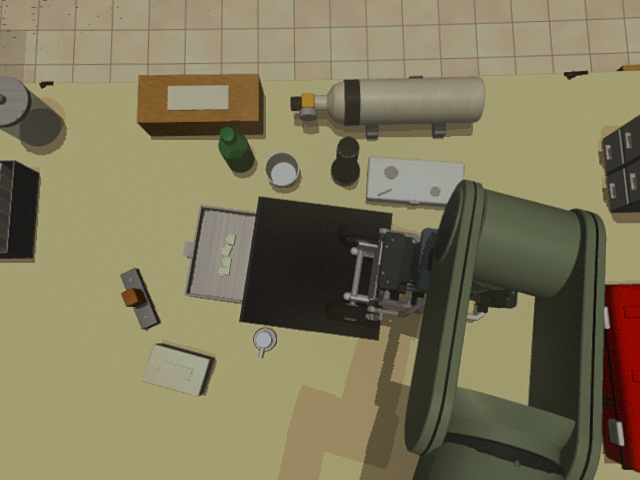

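```bash
python3 - <<'E'
from h import *
from bench import bot,optics
np.set_printoptions(precision=4,suppress=True)
r=bot.line_to(W(-.016,-.184,.159),max_speed=.1,threshold=6)
s=bot.sense();print(r,s["time"],s["eef_pos"],s["force"])
if not r:
    bot.clamp(4)
    s=bot.sense();print(s["time"],s["eef_pos"],s["force"],s["opening"])
f=optics.grab_frame("side")["color"];cv2.imwrite("pics/side7.png",f);crop(f,290,100,180,150,4,'pics/s7c.png')
E
```

```text
False 19.9333 [ 0.4971 -0.1379  0.1592] [ 0.0588 -2.0651 -0.6542]
21.0917 [ 0.4973 -0.1387  0.159 ] [ 1.0291 -4.3566 -1.2576] 0.013810809870890993
```

View pics/s7c.png

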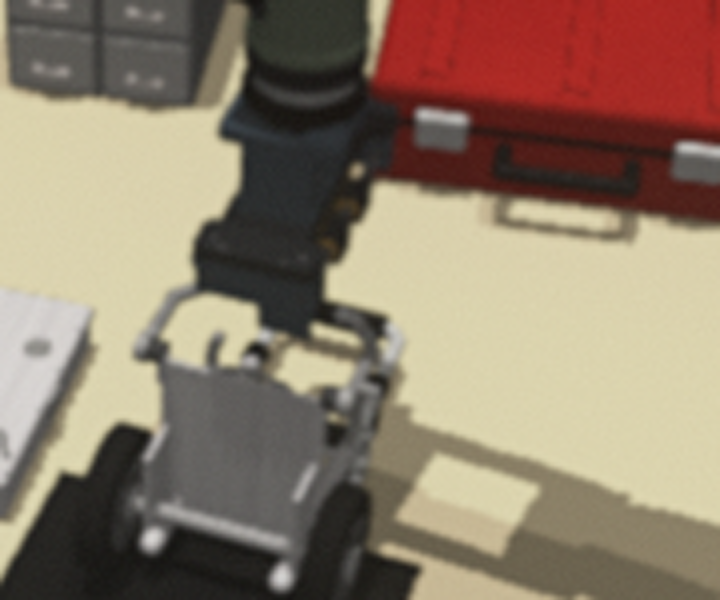

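```bash
python3 - <<'E'
from h import *
from bench import bot,optics
np.set_printoptions(precision=4,suppress=True)
p0=np.array(W(-.016,-.184,.159)); a=np.radians(-9.6); f=np.array([-np.sin(a),np.cos(a),0])
for th in np.arange(1,8)*.3:
    p=p0+.075*((1-np.cos(th))*f+np.sin(th)*np.array([0,0,1]))
    bot.line_to(p,max_speed=.1)
    s=bot.sense();print(th,s["time"],s["eef_pos"]-p,s["force"],s["opening"])
g=optics.grab_frame("side")["color"];cv2.imwrite("pics/side8.png",g);crop(g,290,100,180,150,4,'pics/s8c.png')
E
```

```text
0.3 21.5167 [-0.0003  0.0001 -0.0001] [-0.3486 -1.5046 -1.2072] 0.013709562760905231
0.6 21.8917 [-0.0004 -0.0006 -0.    ] [-2.9886 -4.3462  1.2552] 0.013826662759273517
0.8999999999999999 22.2667 [ 0.0001 -0.0012  0.0005] [-2.7426 -6.1594  5.9886] 0.014055496221821031
1.2 22.6417 [0.001  0.0002 0.0005] [ 0.4515 -2.9682  5.2683] 0.013748508875551034
1.5 23.0167 [ 0.0005  0.0006 -0.0001] [ 2.01   -0.4322  1.6708] 0.013839498534583697
1.7999999999999998 23.3917 [-0.0001  0.0005 -0.0004] [3.1744 0.2163 0.9316] 0.01357423016309826
2.1 23.7667 [-0.0006  0.0004 -0.0005] [0.763  0.2864 0.6754] 0.01381996365285587
```

View pics/s8c.png

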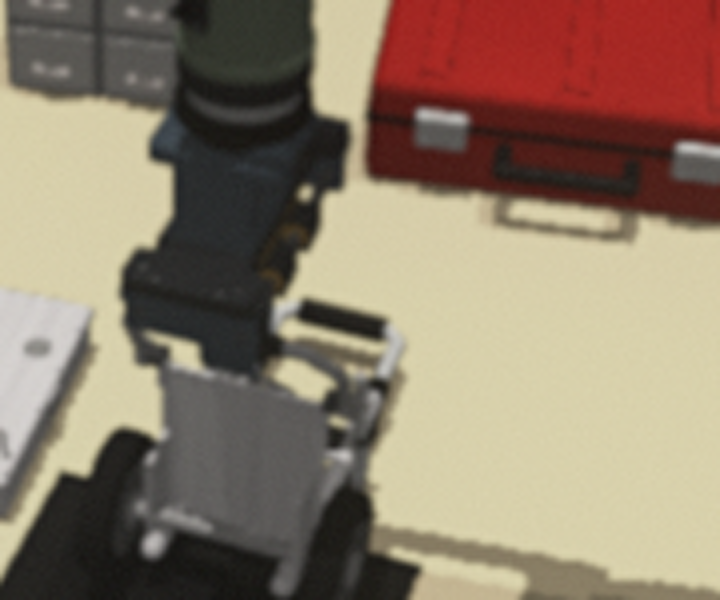

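```bash
python3 - <<'E'
from h import *
from bench import bot,optics
np.set_printoptions(precision=4,suppress=True)
bot.gripper_open()
p=np.array(bot.sense()["eef_pos"]); bot.line_to(p+[0,0,.06],max_speed=.2)
print(bot.sense()["time"])
for n in("side","top"):
    f=optics.grab_frame(n)["color"]; cv2.imwrite(f"pics/{n}9.png",f)
f=cv2.imread('pics/side9.png');crop(f,290,130,150,120,5,'pics/s9c.png')
f=cv2.imread('pics/top9.png');crop(f,300,200,180,130,4,'pics/t9c.png')
E
```

```text
25.4917
```

View pics/s9c.png

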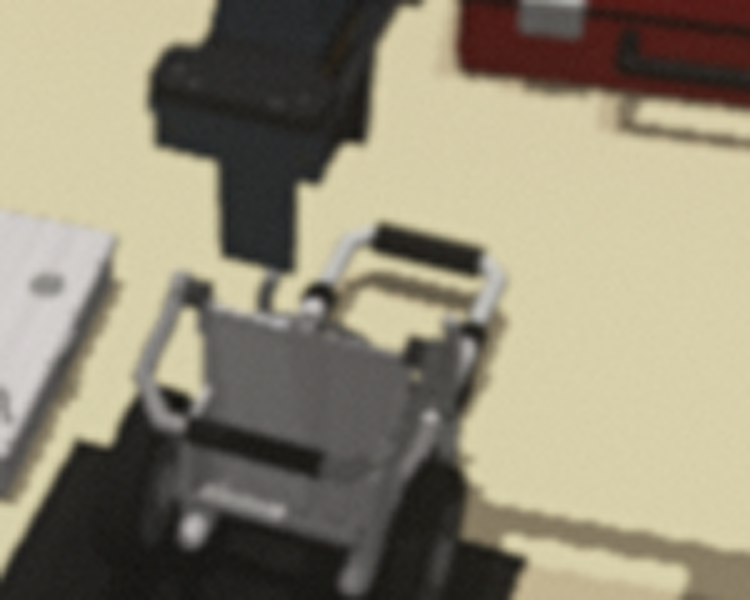

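View pics/t9c.png

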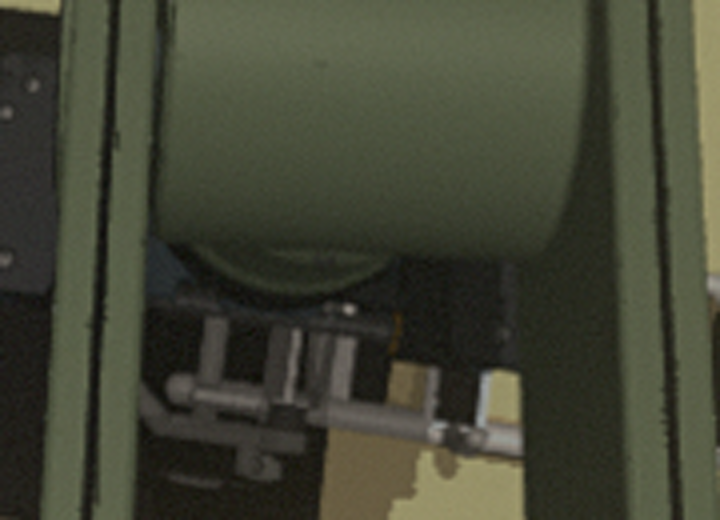

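```bash
python3 - <<'E'
from h import *
np.set_printoptions(precision=4,suppress=True)
for th in (3.0,3.2,3.4):
    for x in(-.018,-.01): print(th,x,proj('side',[W(x,-.1105-.075*np.cos(th),.164+.075*np.sin(th))]))
print(proj('side',[W(-.018,-.3317,.034)]), proj('top',[W(-.018,-.3317,.034)]))
h=onz('side',[(376,179.8)],.034);print(h,M(h[0]))
E
```

```text
3.0 -0.018 [[345.4572 209.8713]]
3.0 -0.01 [[342.2679 209.0634]]
3.2 -0.018 [[345.2263 214.5466]]
3.2 -0.01 [[342.0626 213.7381]]
3.4 -0.018 [[345.4017 218.276 ]]
3.4 -0.01 [[342.267  217.4695]]
[[377.2019 178.3541]] [[483.5716 295.767 ]]
[[ 0.476  -0.2764  0.034 ]] [-0.0166 -0.3243]
```

```bash
python3 - <<'E'
from h import *
from bench import bot,optics
np.set_printoptions(precision=4,suppress=True)
bot.move_ptp(W(-.017,-.329,.19),[180,0,-9.6])
r=bot.line_to(W(-.017,-.329,.030),max_speed=.15,threshold=8)
s=bot.sense();print(r,s["time"],s["eef_pos"],s["joint_pos"],s["force"])
if not r:
    bot.clamp(15)
    s=bot.sense();print(s["time"],s["eef_pos"],s["force"],s["opening"])
for n in("side","top"):
    f=optics.grab_frame(n)["color"]; cv2.imwrite(f"pics/{n}10.png",f)
f=cv2.imread('pics/side10.png');crop(f,290,100,180,150,4,'pics/s10c.png')
E
```

```text
False 27.875 [ 0.4755 -0.2812  0.0308] [-31.7889  27.3713 107.1517   0.0008  45.3714  67.7961] [1.0521 0.2825 0.0242]
28.9583 [ 0.4748 -0.2801  0.0299] [ 0.8816  4.6985 -0.2206] 0.01921259228067035
```

View pics/s10c.png

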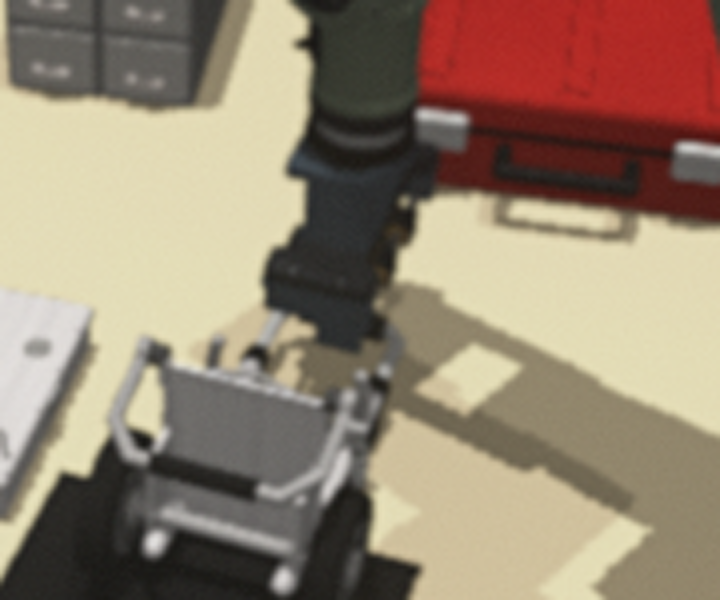

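View pics/top10.png

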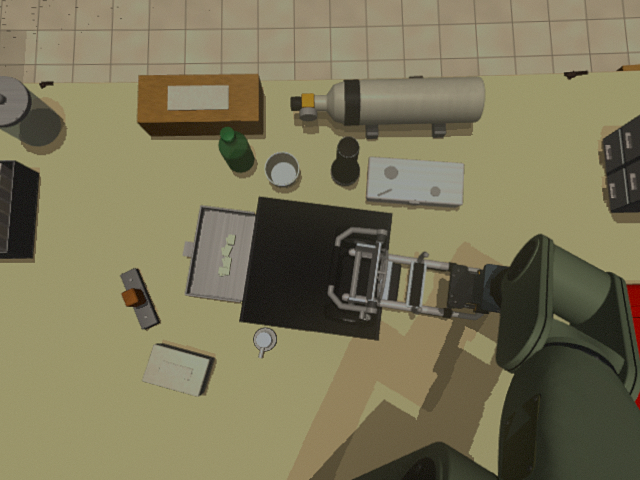

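```bash
cat > tip.py <<'E'
from h import *
from bench import bot,optics
np.set_printoptions(precision=4,suppress=True)
P0=np.array([.4748,-.2801,.0299]); a=np.radians(-9.4); F=np.array([-np.sin(a),np.cos(a),0]);Z=np.array([0,0,1.])
def pose(t): return P0+(.05*t+.25*(1-np.cos(t))-.02*np.sin(t))*F+(.25*np.sin(t)+.02*(1-np.cos(t)))*Z
E
python3 - <<'E'
from tip import *
for d in np.arange(7.5,76,7.5):
    p=pose(np.radians(d)); bot.line_to(p,max_speed=.08)
    s=bot.sense();print(d,s["time"],s["eef_pos"]-p,s["force"],s["opening"])
    if np.linalg.norm(s["force"])>25: break
for n in("side","top"):
    f=optics.grab_frame(n)["color"]; cv2.imwrite(f"pics/{n}11.png",f)
f=cv2.imread('pics/side11.png');crop(f,250,70,180,150,4,'pics/s11c.png')
E
```

```text
7.5 29.625 [ 0.0003 -0.0008  0.0002] [ 1.5176 -1.9584 -4.306 ] 0.019379374177624635
15.0 30.2 [ 0.0002 -0.0001  0.0001] [-0.1184 -1.3779 -3.2086] 0.019518144074662833
22.5 30.7833 [0.0003 0.     0.0002] [ 1.0436 -1.6801 -3.084 ] 0.01961463991253692
30.0 31.3833 [ 0.0003 -0.0004  0.0001] [ 1.1211 -4.4818 -0.5985] 0.019670027105577862
37.5 31.9917 [ 0.0002 -0.0007 -0.0001] [-1.6696 -5.3054  1.9982] 0.019648717519316655
45.0 32.6083 [ 0.0003 -0.0013  0.0003] [-0.5855 -7.6527  2.5808] 0.01946085937646405
52.5 33.225 [ 0.0002 -0.0028  0.0017] [ -2.0537 -10.7741   9.4823] 0.019911938266123634
60.0 33.85 [ 0.0005 -0.0024  0.0021] [-2.7337 -8.9352 10.9004] 0.01971312646315466
67.5 34.4833 [ 0.0008 -0.0016  0.0023] [-1.3482 -6.4917 12.4642] 0.019541790887370368
75.0 35.1167 [ 0.0011 -0.0008  0.0022] [-0.0818 -5.2757 11.7365] 0.019738494780532252
```

View pics/side11.png

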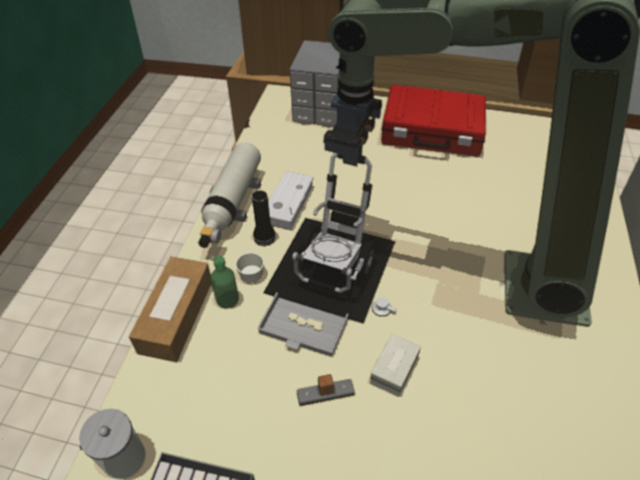

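View pics/top11.png

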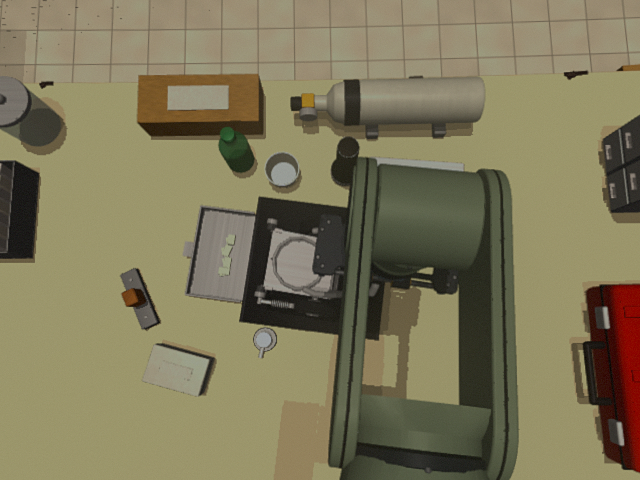

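```bash
python3 - <<'E'
from tip import *
for d in (80,85,88):
    p=pose(np.radians(d))+[0,0,.003]; bot.line_to(p,max_speed=.05)
    s=bot.sense();print(d,s["time"],s["eef_pos"]-p,s["force"],s["opening"])
for n in("side","top"):
    f=optics.grab_frame(n)["color"]; cv2.imwrite(f"pics/{n}12.png",f)
f=cv2.imread('pics/side12.png');crop(f,250,130,150,170,3.5,'pics/s12c.png')
E
```

```text
80 35.9083 [ 0.0002  0.     -0.0001] [ 3.1991 -2.8648  3.0758] 0.019713746106860993
85 36.5833 [-0.0002  0.0004 -0.0002] [ 2.6168 -0.8379  1.4481] 0.019390022097877855
88 37.05 [-0.      0.0004 -0.0001] [ 2.8824 -0.8041  1.3823] 0.019283110994195923
```

View pics/s12c.png

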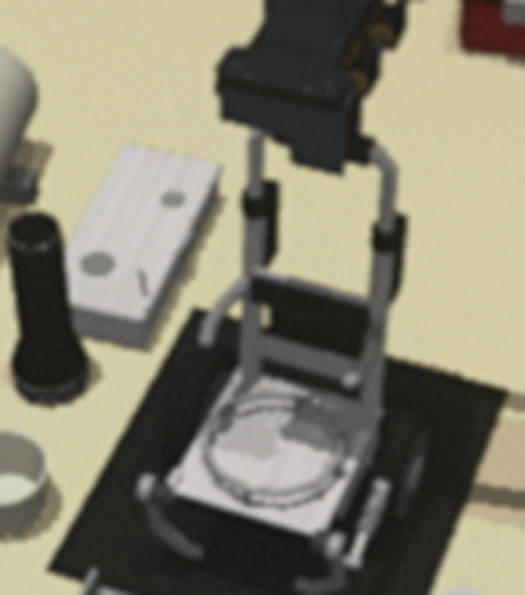

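```bash
python3 - <<'E'
from tip import *
p=pose(np.radians(88))+[0,0,.003]
q=pose(np.radians(90))+[0,0,.002]+.020*F
r=bot.line_to(q,max_speed=.02,threshold=4)
s=bot.sense();e=np.array(s["eef_pos"]);print(r,s["time"],e,(e-pose(np.radians(90)))@F,(e-p)[2],s["force"],s["opening"])
for n in("side","top"):
    f=optics.grab_frame(n)["color"]; cv2.imwrite(f"pics/{n}13.png",f)
f=cv2.imread('pics/side13.png');crop(f,250,150,150,170,3.5,'pics/s13c.png')
f=cv2.imread('pics/top13.png');crop(f,180,185,220,165,3.6,'pics/t13c.png')
E
```

```text
True 37.9917 [0.5271 0.0282 0.3025] 0.004149362086343613 0.00043823363828865425 [ 2.572  -1.288   1.3641] 0.019681126505935207
```

View pics/s13c.png

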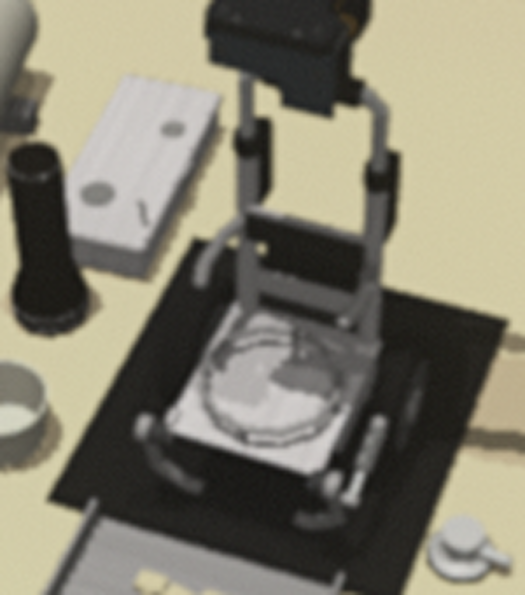

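View pics/t13c.png

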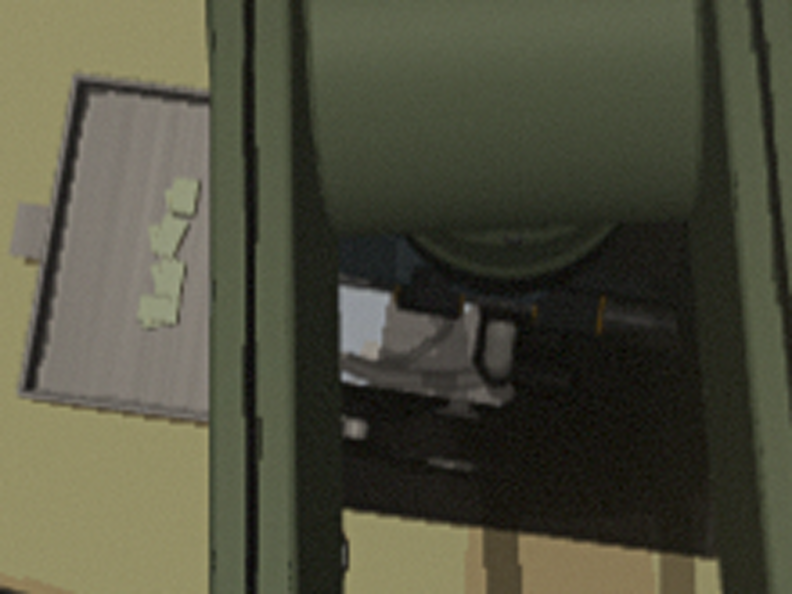

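```bash
python3 - <<'E'
from tip import *
e=np.array(bot.sense()["eef_pos"]);H=e+[0,0,.004]
Y=np.cross(Z,F)  # trolley y
for ph in (-.08,-.04,0,.04):
    x=np.cos(ph)*F-np.sin(ph)*Z; z=np.sin(ph)*F+np.cos(ph)*Z
    hg=H+.13*x-.2205*z; print(ph,proj('side',[hg+.063*Y,hg-.063*Y]).ravel(),(hg[2]), 'axle z',(H+.02*x-.25*z)[2])
for k in range(4):
    e=e+.002*F; bot.line_to(e,max_speed=.01); bot.hold(.2)
    s=bot.sense();print(k,s["time"],(np.array(s["eef_pos"])-e)@F,s["force"],s["force"]@F,s["ft_torque"])
    if abs(s["force"]@F)>8: break
E
```

```text
-0.08 [342.7431 289.1091 291.5441 273.4599] 0.09698071134484415 axle z 0.05878444467230784
-0.04 [343.9747 287.8881 293.1258 272.3877] 0.09126156729409607 axle z 0.0573863373870675
0 [345.2241 286.5213 294.7154 271.1697] 0.08588657736857927 axle z 0.05638657736857927
0.04 [346.4894 285.0137 296.3107 269.8107] 0.08086434040557122 axle z 0.055786764019602086
0 38.675 -9.12766007077758e-05 [ 1.8253 -1.8646  2.1393] -1.541388916173737 [-0.3412 -0.2005  0.0067]
1 39.225 -0.0005472331317164722 [-0.0705 -4.2172  5.5894] -4.172085331955067 [-0.9142  0.0796 -0.0581]
2 39.775 -0.0012353907437056188 [-0.4834 -6.4308  6.9764] -6.423436702236424 [-1.2019  0.3218 -0.0229]
3 40.325 -0.0014598865153329025 [-0.7158 -5.9912  8.066 ] -6.027628406056345 [-1.3361  0.3131  0.0013]
```

```bash
python3 - <<'E'
from tip import *
e=np.array([0.5271,0.0282,0.3025])+.008*F
for k in range(3):
    e=e-.0015*F; bot.line_to(e,max_speed=.01); bot.hold(.3)
    s=bot.sense();print(k,s["time"],s["eef_pos"],s["force"],s["force"]@F,s["ft_torque"])
for n in("side","top"):
    f=optics.grab_frame(n)["color"]; cv2.imwrite(f"pics/{n}14.png",f)
f=cv2.imread('pics/side14.png');crop(f,270,200,100,110,7,'pics/s14c.png')
H=np.array(s["eef_pos"])+[0,0,.004];Y=np.cross(Z,F)
for ph in (-.04,0,.04):
    x=np.cos(ph)*F-np.sin(ph)*Z; z=np.sin(ph)*F+np.cos(ph)*Z
    hg=H+.13*x-.2205*z; b=hg-.01919*x-.0725*z; sk=H-.1*z
    print(ph,proj('side',[hg+.063*Y,hg-.063*Y,b,b+.035*Y,b-.035*Y]).ravel(),b[2],M(b),M(H+.02*x-.25*z))
E
```

```text
0 40.875 [0.5278 0.0334 0.3033] [-1.0876 -6.5099  7.2725] -6.600073715799902 [-1.2524  0.2802 -0.015 ]
1 41.475 [0.5275 0.0322 0.3029] [ 0.507  -5.0315  6.2651] -4.881105303954251 [-1.0456  0.2321 -0.0252]
2 42.075 [0.5276 0.0314 0.3026] [-0.501  -4.1401  5.5681] -4.166343860072976 [-0.8398  0.1297 -0.009 ]
-0.04 [343.4882 289.081  292.548  273.5187 320.6013 295.2227 334.1744 299.4499
 307.2079 291.0431] 0.018301848647054864 [-0.0087  0.1102] [-0.0103  0.0177]
0 [344.744  287.7025 294.145  272.2901 322.3811 292.8155 335.8566 296.9922
 309.0823 288.6856] 0.013636261777500477 [-0.0089  0.0985] [-0.0104  0.0077]
0.04 [346.0154 286.1832 295.7475 270.9204 324.1582 290.2756 337.5398 294.4025
 310.9502 286.1947] 0.009439412404613046 [-0.0091  0.0867] [-0.0106 -0.0023]
```

View pics/s14c.png

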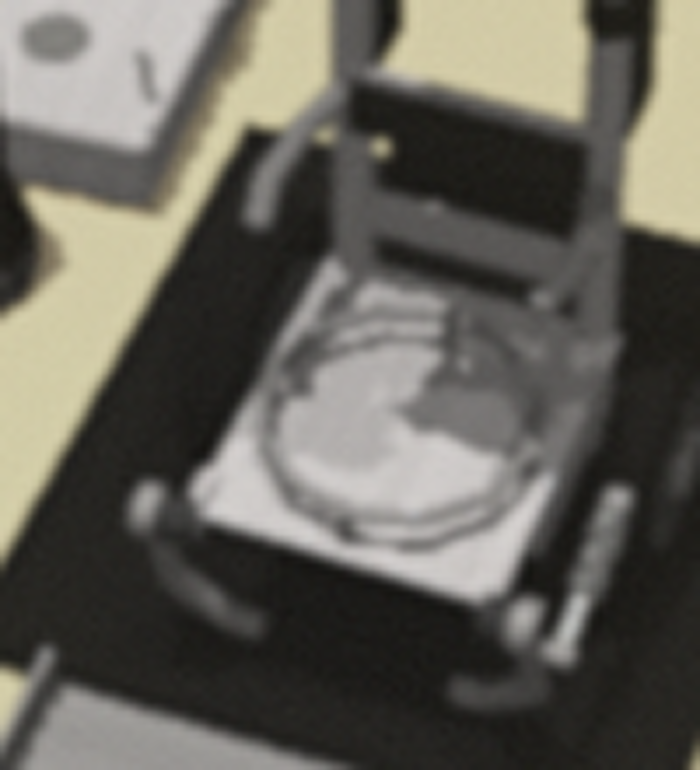

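```bash
python3 - <<'E'
from h import *
f=cv2.imread('pics/side14.png')
g=f[255:315,280:365]; g=np.clip(g.astype(float)*3.5,0,255).astype(np.uint8)
crop(g,0,0,85,60,9,'pics/s14d.png')
E
```

```text
(no output)
```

View pics/s14d.png

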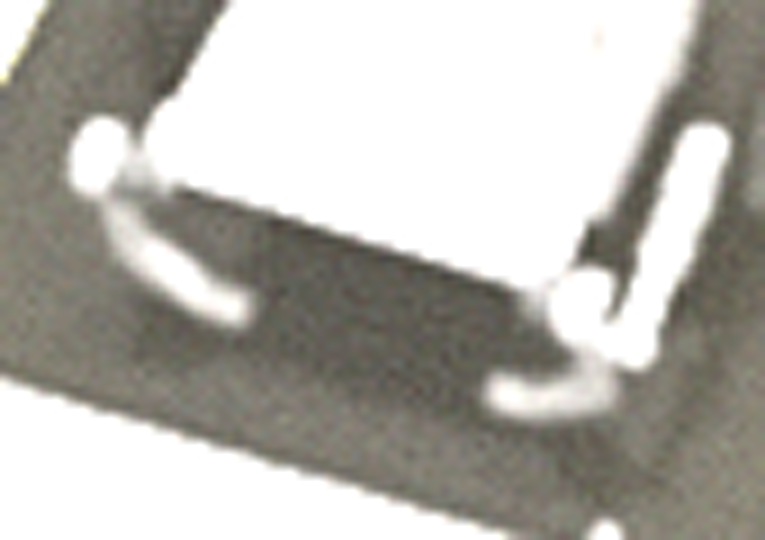

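View pics/side14.png

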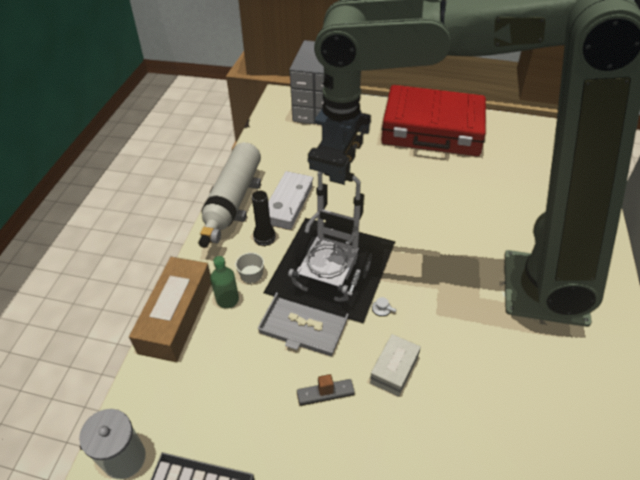

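View pics/top14.png

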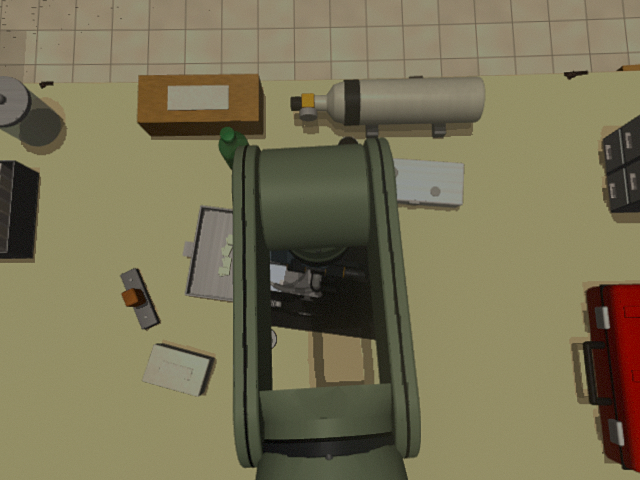

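```bash
python3 - <<'E'
from tip import *
bot.hold(1.0)
s=bot.sense();print(s["time"],s["eef_pos"],s["force"],s["opening"])
bot.job_done()
E
```

```text
43.175 [0.5275 0.0314 0.3027] [-0.3775 -4.1705  4.5976] 0.019757722954627303
the job is handed in; nothing more can be done
```

I finished the whole job and handed it in at 43.2 s of the allowed 72 s; it reports no verdict, so my own checks follow.

- **Chips:** I gripped the scraper by its wooden grip and swept all four chips into the pan in one pass. Pictures from both cameras show the four chips flat and well inside the pan. I then set the scraper back on the counter where it started, clear of mat and pan.
- **Kickstand:** I carried the bar over centre to about 2.1 rad and let it go. It snapped down: the side picture put the bar within 2 px of where it should be at the 3.40 stop.
- **Trolley:** I tipped it up by the handle until the kickstand bar touched the mat, pushed slightly past, then backed off 4.5 mm.
    - **Grip:** It finished still gripped, commanded at 15 N with the fingers 19.8 mm apart on the 20 mm sleeve. The handle load was steady at about 4 N backwards and 5 N upwards over the last second.
    - **Tilt and position:** I estimate the tilt within about 0.04 rad of upright. The axle is about 10 mm off the mat's centre line, and the bar is at about y = 0.10 m on the mat.
- **Other things:** Every object that could be seen in the last pictures was where it started. I saw no sign that any of them had moved.

**Checks that disagreed or were weak:**
- The two cameras differed by about 4–5 mm in y, so I used the average.
- Bar height under 14.5 mm rests mainly on the rise in handle force at contact. The image estimate was about 11–15 mm, too coarse to confirm it alone.
- The axle height of 54 mm was not measured directly. I inferred it from the arm pushing down on the handle rather than lifting it; the handle height alone implied about 56 mm.

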